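# Stack the empty tote on the loaded one

## Robot

A 7-joint arm with a two-finger parallel gripper is mounted at the origin on a cart in front of the work surface, level with it; the furniture and walls round the work are solid. World frame = base frame: x ahead of the robot, y to its left, z up, the work surface at z = 0. Lengths are in mm, angles in degrees, forces in N, time in s.
With the tool pointing down it reaches from about 400 to 925 mm from the base axis. Payload 5.6 kg.
Tool frame: the origin (TCP) lies between the finger pads, 19 mm behind the fingertips; this is the grasp point; z points along the fingers, y is the line along which they close (so a half turn about z gives the same grasp; the last joint's range is limited). The gripper opens to 85 mm and grips with 20 to 120 N. Pads are 22 mm wide; open, the fingers measure 114 mm over their backs; the gripper's body (76 mm by 85 mm) begins 54 mm behind the grasp point. The pads swing forward as they close: fully open they stand 13 mm farther back than shut.
Start: joints at [-70.073, 26.786, -0.665, 91.828, 0.344, 61.387, -3.226], TCP at [247.642, 600.983, 249.99] pointing down, gripper open.
Joint ranges: [-144.91, 144.91], [-17.63, 115.5], [-89.93, 88.59], [15.96, 139.68], [-74.01, 254.01], [8.47, 105.57], [-167.45, 167.45]. Speed limits (degrees/s): [147.25, 147.25, 180, 180, 180, 180, 180].

## Interface

Orientations are given as a 3x3 rotation matrix whose columns are the frame's x, y, z axes.
In Python, from workcell import bot, camera, find_in, regions_of, mark_of gives the robot as it stands.
- The arm moves only by the tool send_rows, never from a script. Its argument "steps" is a list of rows, each an object with "offset": the shift along the world's x, y, z in m, a list of three; "twist": the turn about the world's z in degrees. In form: [{"offset": [tx, ty, tz], "twist": twist}, ...]. A call has 1 to 8 rows; each row is the pose to reach, as a shift and turn from the pose commanded when the call began; what a row does not reach only later rows make up. A row lasts 1/12 s, in which the tool goes at most 41.7 mm and 7.16 degrees, less where a joint would pass 70% of its speed; a pose out of reach is approached as far as the arm can. A call with a gripper value outside its range is refused whole. "gripper" is the opening in per cent of the stroke, from 0 (shut) to 100 (fully open), set as the call begins (left out, the last holds). The fingers move at their own pace and stop on an object; the grip force is fixed at half the most. Time passes only in rows, so rows that repeat a pose let the fingers close. It gives the time, the measured TCP pose, the force, the opening and the grip force at its end, in the units of the state.
- bot.sense(): the state, without advancing time (a new reading comes with each control period).
- camera(name): name is "scene" or "top" or "wrist"; returns a dict with "img" (420x560x3 uint8, red, green, blue), "fx", "fy", "cx", "cy" (pixels), "rvec" (rotation vector, rad) and "tvec" (3), from world to camera coordinates, as OpenCV has them. Camera axes: x right, y down, z forward; pixel columns grow to the right and rows downward; lengths in mm; the calibration is good to about 2 mm. A picture is of the moment at which its call begins. There is no depth.
- bot.hand_in(): hands the job in; it is judged then, once.
Trained networks look in the newest picture that a camera, given by its name, has taken for a name from the list of things; names that differ only in an ending like _2 or _b are one class to them, and where a whole thing is asked for, a point or a joint stands for the part that bears it (a point fixed in the world has none). Each returns a list of dicts, best first, with "conf" (0 to 1); they miss things now and then, are a little off and sometimes report something else, mostly with a low value. They report only what shows in the picture. A call takes as long as a camera call. They do not tell look-alikes from the thing itself.
- find_in(thing, camera): "xyz" ([x, y, z] in mm, in world coordinates, good to about 4 mm: the middle of the surface that is visible of it).
- regions_of(thing, camera): "mask" (420x560 bool, what is visible of it).
- mark_of(thing, camera): "xyz" ([x, y, z] in mm, in world coordinates, good to about 4 mm: a listed point, or the origin of a listed thing).
The state is a dict: "clock": time; "joints": joint angles; "joint_vel": joint speeds; "joint_efforts": joint torques, N m; "eef_pos": TCP position; "tool_rot": TCP orientation; "force": force on the tool from outside, world axes, zero at the start; "torque": the same for the moment, N m; "gripper_width": opening from 0.0 (shut) to 1.0 (fully open); "grip_force": force on a finger pad.
Only numpy, scipy, OpenCV 4.12 (cv2) and the standard library are available. Lean on these libraries where they do the work, as an engineer would, in place of code of your own. Each camera call takes 0.05 s, during which the arm holds its last target. There are 200 camera calls.

## Task

Stack the empty stack-nest tote on top of the tote that holds the piping nozzles: turn it so that it stacks instead of nesting, tuck its toes fully under the hooks of the lower tote and seat its feet in the pockets, so that it sits level, locked and released. The empty tote must not touch the nozzles at any time, the loaded tote must stay about where it stands (not be shoved more than 3 cm), and the tub, spice jar and large cutter ring near the work must be left alone.

Things in the scene. Friction and masses are not known exactly. Their poses are not given: they have to be found in the camera images.
- empty_tote: White plastic stack-nest tote, empty, loose, 0.17-0.35 kg, 160 (x) x 77 (y) x 75 mm, rim z=60. Origin: centre of underside; z up out of the mouth; +x to the end whose rim carries hooks. Grasp from above across the width at x=0: upright panels 62 apart (|x|<17, z 26..60), TCP at z=46. Facing like the tote below, it nests; turned 180 deg, it stacks, its origin 55 above the lower one.
- loaded_tote: Same shape, origin and axes as the empty tote; 0.7 kg, loose on the table, three piping nozzles standing in it (tallest reaches z=46). Slides if pushed by more than about 5 N. Slots in the side walls at x=+36 and x=-55 let the feet and toes of a tote facing the same way drop through, so that it would nest onto the nozzles.
- empty_tote_toes (a point): Midway between the empty tote's two toes (side lugs), at their underside: (-55,0,5) mm in its frame. Each toe spans x -59..-51, z 5..13, out to |y|=34. To stack: keep this end some 7 deg lower than the other, set the toes on the lower landings about 8 mm short of the hooks, slide them under the lips until they meet the stops, then lower the other end.
- empty_tote_feet (a point): Midway between the empty tote's two feet (side lugs), at their underside: (36,0,0) mm in its frame. Each foot spans x 32..40, z 0..10, out to |y|=34. Stacked, the feet stand in the loaded tote's pockets.
- loaded_tote_hooks (a point): Midway between the loaded tote's two hooks, where the toe point belongs: (55,0,60) mm in its frame. On each side rim a landing (z=60, from x=43) ends in a hook open to -x: stop face x=60.5, lip over x 54.5..60.5, |y| 28.5..35.5, its underside z=71.5, cheek at |y|=35.5. Seated toes have 1.5 mm play in x and y, 3.5 mm under the lip; the lips block a straight descent.
- loaded_tote_pockets (a point): Midway between the loaded tote's two rim pockets, at their floor, where the foot point belongs: (-36,0,55) mm in its frame. Each spans x -41.5..-30.5 between ridges up to the rim at z=60, outer cheek at |y|=35.5: 1.5 mm play.
- nozzle_a: white conical piping nozzle, 34 wide, 42 high, inside the loaded tote near its hook end; origin at its underside
- nozzle_b: white conical piping nozzle, 28 wide, 36 high, in the middle of the loaded tote; origin at its underside
- nozzle_c: white conical piping nozzle, 24 wide, 33 high, in the loaded tote near the other end; origin at its underside
- tub: bystander: small round white tub with a coloured lid, 72 x 69 x 60 high, origin at its underside
- spice_jar: bystander: spice jar with a lid, 47 across, 97 high, origin at its underside
- cutter_ring_1: bystander: plain metal pastry cutter ring, 70 across, 35 high, origin at its underside
There are look-alikes about, which are no part of the job. What is shaped like the empty_tote but pink is not meant.

How it is judged (in metres and radians):
At the end, for the whole second after the job is handed in: The empty tote sits on the loaded one turned 180 degrees: toe point within 4 mm of the hook point, foot point within 4 mm of the pocket point, both totes level within 0.035 rad, the lower one on the table, released, at rest (distance between empty_tote_toes and loaded_tote_hooks below 0.004 m and distance between empty_tote_feet and loaded_tote_pockets below 0.004 m and angle between each of empty_tote, loaded_tote's own z axis and vertical below 0.035 rad and height (world z) of loaded_tote below 0.004 m and linear speed of each of empty_tote, loaded_tote below 0.01 m/s); the robot touches nothing.
It fails at once if the empty tote touches a nozzle (more than 0.5 N) (contact force between empty_tote and nozzle_a above 0.5 N or contact force between empty_tote and nozzle_b above 0.5 N or contact force between empty_tote and nozzle_c above 0.5 N).
It fails at once if the loaded tote is shoved more than 30 mm from where it stood (distance of loaded_tote from where it was at the start of the episode above 0.03 m).
It fails at once if the tub, spice jar or cutter ring is moved more than 20 mm (distance of any of tub, spice_jar, cutter_ring_1 from where it was at the start of the episode above 0.02 m).
It also fails if it takes over 50 s, if anything falls off the work surface, if the arm or the gripper's body presses on something with over 40 N, if the wrist force passes 120 N, or if a joint passes its speed limit or range.

## Working session

There is one attempt and no reset: what is moved stays moved. The work goes in short steps, Python scripts to look and compute and a tool call to move; the robot and the scene stay as the last step left them, time stands still between calls to the robot, and variables do not carry over. Pictures are saved under pics/ and viewed, at most 10 in all, crops included, and the job is handed in when it is done.

Besides the shell and the picture viewer there is one more tool, called after "Request:" by a JSON object that holds its "method" and its "body". send_rows: Moves the arm, as the interface text tells. Its arguments: {"type":"object","properties":{"steps":{"type":"array","items":{"type":"object","properties":{"offset":{"type":"array","items":{"type":"number"}},"twist":{"type":"number"}}}},"gripper":{"type":"number"}},"required":["steps"]}

```bash
mkdir -p pics; ls; cat > h.py <<'E'
import numpy as np,cv2
from workcell import bot,camera,find_in,regions_of,mark_of
def save(c,n): cv2.imwrite('pics/'+n,c['img'][:,:,::-1])
def proj(c,P):
    K=np.array([[c['fx'],0,c['cx']],[0,c['fy'],c['cy']],[0,0,1.]])
    return cv2.projectPoints(np.array(P,float).reshape(-1,1,3),np.array(c['rvec'],float),np.array(c['tvec'],float),K,None)[0][:,0]
def onplane(c,uv,z):
    R=cv2.Rodrigues(np.array(c['rvec'],float))[0];t=np.array(c['tvec'],float).ravel()
    o=-R.T@t
    uv=np.atleast_2d(uv).astype(float)
    d=np.c_[(uv[:,0]-c['cx'])/c['fx'],(uv[:,1]-c['cy'])/c['fy'],np.ones(len(uv))]@R
    return o+d*((z-o[2])/d[:,2])[:,None]
E
python3 - <<'E'
from h import *
a=camera('top');b=camera('scene')
cv2.imwrite('pics/a.png',np.hstack([cv2.resize(x['img'],(560,420)) for x in (a,)])[:,:,::-1]);save(b,'b.png')
for cam,c in(('top',a),('scene',b)):
  for n in ['empty_tote','loaded_tote','empty_tote_toes','empty_tote_feet','loaded_tote_hooks','loaded_tote_pockets','nozzle_a','tub','spice_jar','cutter_ring_1']:
    print(cam,n,[(np.round(d['xyz']).tolist(),round(d['conf'],2),proj(c,d['xyz']).round().tolist()) for d in mark_of(n,cam)])
E
```

```text
pics
top empty_tote [([454.0, 435.0, -1.0], 0.96, [[233.0, 251.0]]), ([390.0, 110.0, 3.0], 0.71, [[350.0, 272.0]]), ([504.0, 278.0, -0.0], 0.56, [[289.0, 232.0]])]
top loaded_tote [([550.0, 40.0, 3.0], 0.83, [[372.0, 214.0]])]
top empty_tote_toes [([532.0, 616.0, 5.0], 0.91, [[170.0, 224.0]]), ([557.0, 288.0, 9.0], 0.86, [[285.0, 213.0]]), ([346.0, 71.0, 3.0], 0.72, [[365.0, 288.0]]), ([505.0, 463.0, 4.0], 0.6, [[223.0, 233.0]])]
top empty_tote_feet [([489.0, 691.0, -0.0], 0.93, [[143.0, 240.0]]), ([423.0, 428.0, 2.0], 0.88, [[236.0, 262.0]]), ([414.0, 139.0, -4.0], 0.83, [[339.0, 263.0]]), ([469.0, 270.0, 3.0], 0.75, [[292.0, 245.0]])]
top loaded_tote_hooks [([550.0, 89.0, 61.0], 0.63, [[359.0, 211.0]])]
top loaded_tote_pockets [([546.0, 6.0, 55.0], 0.59, [[389.0, 212.0]])]
top nozzle_a [([548.0, 37.0, 4.0], 0.62, [[373.0, 215.0]]), ([553.0, -5.0, 5.0], 0.6, [[388.0, 213.0]]), ([617.0, 512.0, 2.0], 0.55, [[207.0, 195.0]]), ([544.0, 83.0, 7.0], 0.47, [[357.0, 217.0]])]
top tub [([703.0, 68.0, -0.0], 0.97, [[359.0, 163.0]])]
top spice_jar [([633.0, 397.0, -1.0], 0.6, [[247.0, 189.0]])
[... 741 characters left out ...]
67, [[213.0, 218.0]]), ([484.0, 693.0, 2.0], 0.67, [[194.0, 161.0]])]
scene loaded_tote_hooks [([544.0, 94.0, 58.0], 0.87, [[341.0, 263.0]]), ([561.0, 288.0, 5.0], 0.62, [[293.0, 228.0]])]
scene loaded_tote_pockets [([549.0, 3.0, 53.0], 0.73, [[373.0, 293.0]]), ([633.0, 399.0, -5.0], 0.19, [[293.0, 198.0]])]
scene nozzle_a [([548.0, 82.0, 4.0], 0.56, [[344.0, 285.0]]), ([548.0, 39.0, 5.0], 0.56, [[358.0, 298.0]]), ([549.0, -2.0, 6.0], 0.54, [[372.0, 312.0]])]
scene tub [([505.0, 279.0, 4.0], 0.65, [[275.0, 238.0]]), ([705.0, 70.0, 5.0], 0.6, [[404.0, 260.0]])]
scene spice_jar [([634.0, 398.0, -2.0], 0.75, [[294.0, 197.0]])]
scene cutter_ring_1 [([619.0, 515.0, -2.0], 0.87, [[266.0, 178.0]])]
```

View pics/a.png

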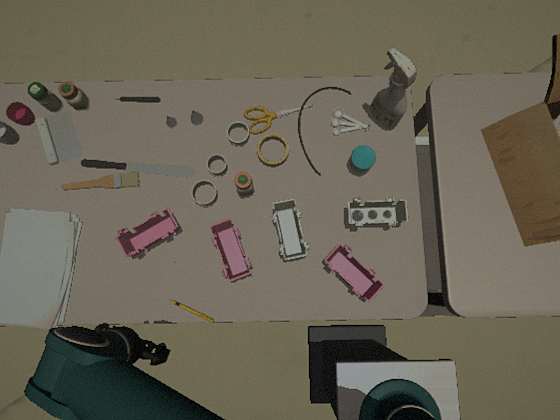

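View pics/b.png

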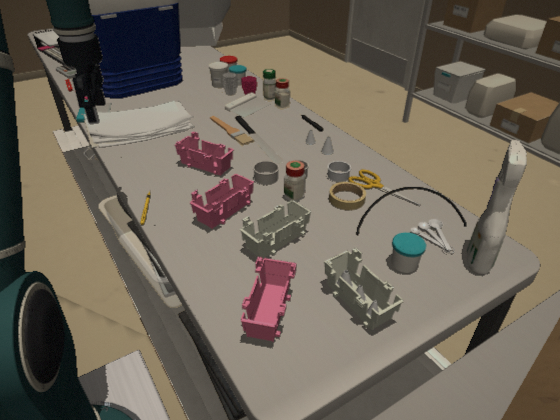

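The top view shows four empty totes: pink at (149,232), (231,250) and (352,272), and white at (289,232). A white tote holding three nozzles is at (376,213). Only the white empty one at (289,232), world about (505,279), fits "white, empty". The teal-lidded tub is at (362,157), the jar at (244,182) and the rings are at (205,193) and elsewhere. I'll check the white tote in a crop.

```bash
python3 - <<'E'
from h import *
b=camera('scene')
cv2.imwrite('pics/c.png',cv2.resize(b['img'][190:340,220:420],(800,600),interpolation=cv2.INTER_CUBIC)[:,:,::-1])
s=bot.sense();print(np.array(s['tool_rot']).round(3),s['eef_pos'],s['clock'],s['gripper_width'])
E
```

```text
[[-0.925  0.381  0.   ]
 [ 0.381  0.925 -0.   ]
 [-0.    -0.    -1.   ]] [247.62425371 600.97442307 249.97103935] 1.15 1.0005473849475743
```

View pics/c.png

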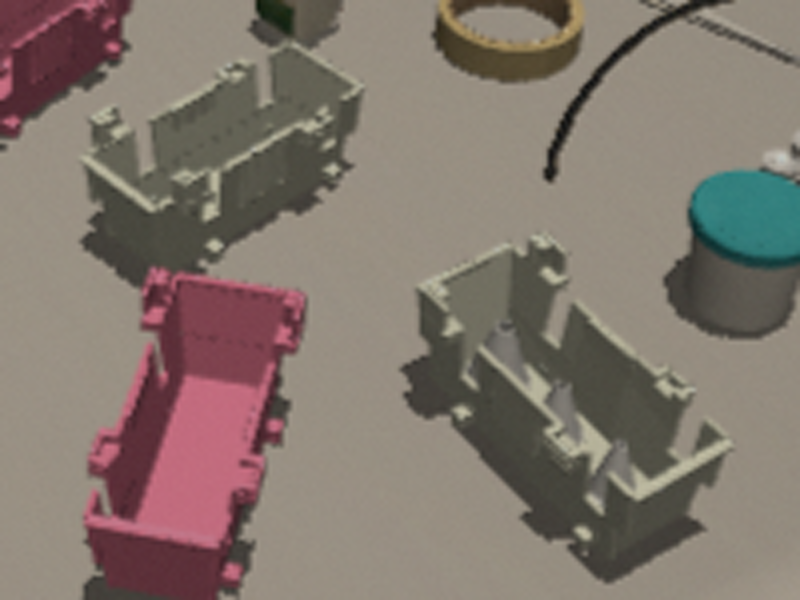

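The crop confirms it. The white empty tote (crop 220,140) has its hooked end toward the robot. The loaded tote (crop 570,400) has its hooks at the far-left (+y) end. Moving over the empty tote.

Request:
{"method": "send_rows", "body": {"steps": [{"offset":[0.02,-0.025,0],"twist":-7},{"offset":[0.05,-0.06,0],"twist":-14},{"offset":[0.08,-0.095,0],"twist":-21},{"offset":[0.11,-0.13,0],"twist":-28},{"offset":[0.14,-0.165,0],"twist":-35},{"offset":[0.17,-0.2,0],"twist":-42},{"offset":[0.2,-0.235,0],"twist":-49},{"offset":[0.22,-0.27,0],"twist":-56}]}}

```text
clock: 1.82
eef_pos: [455.2, 350.3, 250.4]
tool_rot: [[-0.195, 0.981, 0.001], [0.981, 0.195, 0.001], [0.001, 0.001, -1.0]]
force: [-0.1, 0.5, -0.3]
gripper_width: 0.999
grip_force: 0.0
```

Request:
{"method": "send_rows", "body": {"steps": [{"offset":[0.01,-0.02,0],"twist":-7},{"offset":[0.02,-0.03,0],"twist":-14},{"offset":[0.03,-0.04,0],"twist":-21},{"offset":[0.04,-0.05,0],"twist":-28},{"offset":[0.04,-0.05,0],"twist":-35},{"offset":[0.04,-0.05,0],"twist":-42},{"offset":[0.04,-0.05,0],"twist":-49},{"offset":[0.04,-0.05,0],"twist":-56}]}}

```text
clock: 2.48
eef_pos: [493.8, 301.6, 250.1]
tool_rot: [[0.704, 0.71, 0.0], [0.71, -0.704, 0.0], [0.0, -0.0, -1.0]]
force: [-0.3, -0.5, 0.1]
gripper_width: 1.005
grip_force: 0.0
```

Request:
{"method": "send_rows", "body": {"steps": [{"offset":[0,0,0],"twist":-7},{"offset":[0,0,0],"twist":-14},{"offset":[0,0,0],"twist":-21},{"offset":[0,0,0],"twist":-28},{"offset":[0,0,0],"twist":-35},{"offset":[0,0,0],"twist":-36},{"offset":[0,0,0],"twist":-36}]}}

```text
clock: 3.07
eef_pos: [493.6, 301.9, 250.0]
tool_rot: [[0.986, 0.169, 0.0], [0.169, -0.986, -0.0], [0.0, 0.0, -1.0]]
force: [-0.0, 0.3, -1.7]
gripper_width: 0.998
grip_force: 0.0
```

```bash
python3 - <<'E'
from h import *
s=bot.sense();print(np.array(s['tool_rot']).round(3),s['eef_pos'],s['clock'],np.round(s['joints']))
c=camera('wrist');save(c,'d.png')
for n in ['empty_tote','empty_tote_toes','empty_tote_feet','loaded_tote','loaded_tote_hooks','loaded_tote_pockets']:
    print(n,[(np.round(d['xyz']).tolist(),round(d['conf'],2)) for d in mark_of(n,'wrist')])
E
```

```text
[[ 0.986  0.169  0.   ]
 [ 0.169 -0.986 -0.   ]
 [ 0.     0.    -1.   ]] [493.57020517 301.88094806 250.00804092] 3.0667 [ -63.   22.   36.  104.  -15.   59. -101.]
empty_tote [([455.0, 436.0, -1.0], 0.88), ([390.0, 110.0, 4.0], 0.75), ([506.0, 278.0, 1.0], 0.6)]
empty_tote_toes [([506.0, 458.0, 9.0], 0.93), ([561.0, 287.0, 5.0], 0.78)]
empty_tote_feet [([412.0, 136.0, 1.0], 0.95), ([422.0, 424.0, -2.0], 0.77), ([471.0, 272.0, 2.0], 0.61)]
loaded_tote [([545.0, 39.0, -0.0], 0.79)]
loaded_tote_hooks [([548.0, 91.0, 63.0], 0.57)]
loaded_tote_pockets []
```

View pics/d.png

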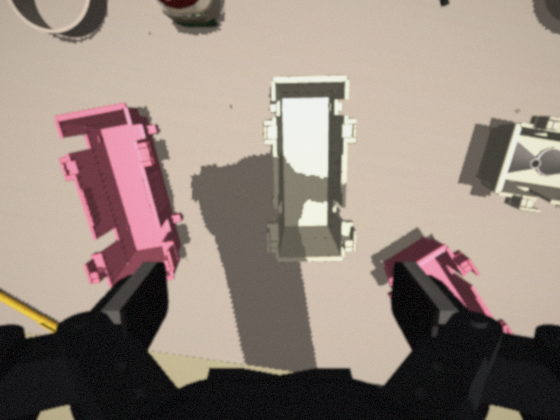

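The wrist view shows the white empty tote centred: rim ends near (274..348,77) and (279..344,259), pockets at row ~130, hooks at row ~235. The arm's shadow doesn't interfere.

```bash
python3 - <<'E'
from h import *
c=camera('wrist')
P=onplane(c,[[274,77],[348,77],[279,259],[344,259],[270,130],[350,130],[270,236],[350,236]],60);print(P.round(1))
f=(P[0]+P[1])/2;n=(P[2]+P[3])/2
print(f,n,(f+n)/2,np.hypot(*(f-n)[:2]),np.degrees(np.arctan2(*(n-f)[[1,0]])))
for n in ['empty_tote']:
  for d in regions_of(n,'wrist'):
    m=d['mask'];print(d['conf'],m.sum(),cv2.minAreaRect(np.argwhere(m)[:,::-1].astype(np.float32)))
# model check
g=c['img'].astype(int); w=(g.min(2)>100)
th=np.radians(190)
E
```

```text
[[579.2 320.6  60. ]
 [589.1 262.5  60. ]
 [425.9 290.4  60. ]
 [435.8 232.4  60. ]
 [537.7 317.   60. ]
 [548.8 251.9  60. ]
 [446.3 302.   60. ]
 [458.3 231.8  60. ]]
[584.13512583 291.54919312  60.        ] [430.8419472  261.37876532  60.        ] [507.48853651 276.46397922  60.        ] 156.2339698334889 -168.86563174261545
0.82 2889 ((454.5274658203125, 278.8334655761719), (141.1234893798828, 56.4141960144043), 23.078224182128906)
0.61 14291 ((122.25834655761719, 195.73631286621094), (186.3076629638672, 106.53546905517578), 76.34235382080078)
```

Request:
{"method": "send_rows", "body": {"steps": [{"offset":[0.013,-0.025,0],"twist":0.7},{"offset":[0.013,-0.025,-0.04],"twist":0.7},{"offset":[0.013,-0.025,-0.08],"twist":0.7},{"offset":[0.013,-0.025,-0.12],"twist":0.7},{"offset":[0.013,-0.025,-0.16],"twist":0.7},{"offset":[0.013,-0.025,-0.19],"twist":0.7},{"offset":[0.013,-0.025,-0.204],"twist":0.7},{"offset":[0.013,-0.025,-0.204],"twist":0.7}]}}

```text
clock: 4.18
eef_pos: [504.9, 275.4, 43.0]
tool_rot: [[0.984, 0.179, -0.005], [0.179, -0.984, -0.004], [-0.005, 0.003, -1.0]]
force: [-1.0, -0.4, 0.0]
gripper_width: 1.001
grip_force: 0.0
```

Request:
{"method": "send_rows", "body": {"gripper": 0, "steps": [{"offset":[0,0,0],"twist":0},{"offset":[0,0,0],"twist":0},{"offset":[0,0,0],"twist":0},{"offset":[0,0,0],"twist":0},{"offset":[0,0,0],"twist":0},{"offset":[0,0,0],"twist":0}]}}

```text
clock: 4.68
eef_pos: [508.4, 277.5, 48.4]
tool_rot: [[0.984, 0.179, 0.004], [0.179, -0.984, 0.003], [0.004, -0.002, -1.0]]
force: [0.6, 0.4, 7.3]
gripper_width: 0.716
grip_force: 65.8
```

Request:
{"method": "send_rows", "body": {"steps": [{"offset":[0,0,0.02],"twist":0},{"offset":[0,0,0.05],"twist":0},{"offset":[0,0,0.09],"twist":0},{"offset":[0,0,0.13],"twist":0},{"offset":[0.005,-0.02,0.15],"twist":7},{"offset":[0.01,-0.04,0.16],"twist":14},{"offset":[0.01,-0.06,0.16],"twist":21},{"offset":[0.015,-0.08,0.16],"twist":28}]}}

```text
clock: 5.35
eef_pos: [521.1, 196.3, 207.5]
tool_rot: [[0.78, 0.625, 0.001], [0.625, -0.78, 0.002], [0.002, -0.001, -1.0]]
force: [-0.3, -0.4, -4.2]
gripper_width: 0.713
grip_force: 67.1
```

Request:
{"method": "send_rows", "body": {"steps": [{"offset":[0.003,-0.01,0],"twist":7},{"offset":[0.006,-0.02,0],"twist":14},{"offset":[0.009,-0.03,0],"twist":21},{"offset":[0.012,-0.04,0],"twist":28},{"offset":[0.015,-0.05,0],"twist":35},{"offset":[0.018,-0.06,0],"twist":42},{"offset":[0.02,-0.07,0],"twist":49},{"offset":[0.02,-0.07,0],"twist":51}]}}

```text
clock: 6.02
eef_pos: [541.8, 123.8, 206.5]
tool_rot: [[0.01, 1.0, 0.0], [1.0, -0.01, -0.001], [-0.001, 0.001, -1.0]]
force: [0.5, -0.3, -2.7]
gripper_width: 0.715
grip_force: 67.0
```

```bash
python3 - <<'E'
from h import *
s=bot.sense();print(np.array(s['tool_rot']).round(3),s['eef_pos'],s['clock'],s['gripper_width'])
ims=[]
for cam in('wrist','scene','top'):
  c=camera(cam);ims.append(c['img'])
  for n in ['empty_tote_toes','empty_tote_feet','loaded_tote_hooks','loaded_tote_pockets','nozzle_a']:
    print(cam,n,[(np.round(d['xyz']).tolist(),round(d['conf'],2)) for d in mark_of(n,cam)])
a,b,_=ims
b=cv2.resize(b[150:360,240:440],(560,588))
cv2.imwrite('pics/e.png',cv2.resize(np.hstack([a[:,:],cv2.resize(b,(400,420))]),(800,350))[:,:,::-1])
E
```

```text
[[ 0.01   1.     0.   ]
 [ 1.    -0.01  -0.001]
 [-0.001  0.001 -1.   ]] [541.75992088 123.82287035 206.49553127] 6.0167 0.714903106827352
wrist empty_tote_toes [([541.0, 179.0, 163.0], 0.8), ([348.0, 72.0, 3.0], 0.74)]
wrist empty_tote_feet [([413.0, 137.0, -4.0], 0.8), ([541.0, 87.0, 160.0], 0.62)]
wrist loaded_tote_hooks []
wrist loaded_tote_pockets []
wrist nozzle_a []
scene empty_tote_toes [([348.0, 69.0, 5.0], 0.96), ([530.0, 615.0, 6.0], 0.92), ([505.0, 458.0, 2.0], 0.79), ([546.0, 128.0, 158.0], 0.44), ([547.0, -1.0, 52.0], 0.32), ([707.0, 69.0, 4.0], 0.27)]
scene empty_tote_feet [([486.0, 691.0, 2.0], 0.87), ([422.0, 426.0, -4.0], 0.6), ([541.0, 88.0, 159.0], 0.57), ([411.0, 136.0, -1.0], 0.56)]
scene loaded_tote_hooks [([545.0, 94.0, 56.0], 0.58)]
scene loaded_tote_pockets [([551.0, 3.0, 53.0], 0.91)]
scene nozzle_a [([550.0, 86.0, 6.0], 0.65), ([551.0, 41.0, 4.0], 0.6), ([548.0, -2.0, 7.0], 0.6)]
top empty_tote_toes [([530.0, 616.0, 3.0], 0.97), ([346.0, 71.0, -0.0], 0.85), ([506.0, 460.0, 6.0], 0.8), ([538.0, 178.0, 164.0], 0.73)]
top empty_tote_feet [([538.0, 88.0, 159.0], 0.9), ([419.0, 426.0, 2.0], 0.86), ([486.0, 692.0, -1.0], 0.86), ([416.0, 138.0, -3.0], 0.66)]
top loaded_tote_hooks [([544.0, 89.0, 62.0], 0.61)]
top loaded_tote_pockets [([547.0, 3.0, 53.0], 0.6)]
top nozzle_a []
```

View pics/e.png

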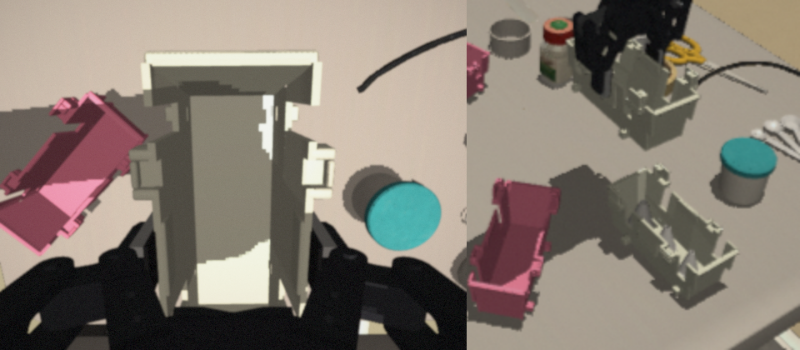

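The empty tote is held straight, toes at +y, and the scene view shows it hanging clear. I'll move it beside the loaded tote so the wrist camera sees both.

Request:
{"method": "send_rows", "body": {"steps": [{"offset":[-0.02,-0.03,0.02],"twist":0},{"offset":[-0.045,-0.055,0.035],"twist":0},{"offset":[-0.07,-0.08,0.05],"twist":0},{"offset":[-0.095,-0.11,0.05],"twist":0},{"offset":[-0.112,-0.134,0.05],"twist":0},{"offset":[-0.112,-0.134,0.05],"twist":0},{"offset":[-0.112,-0.134,0.05],"twist":0}]}}

```text
clock: 7.5
eef_pos: [429.1, -8.5, 256.5]
tool_rot: [[0.015, 1.0, 0.001], [1.0, -0.015, 0.001], [0.001, 0.001, -1.0]]
force: [1.5, 1.4, -3.6]
gripper_width: 0.717
grip_force: 67.5
```

```bash
python3 - <<'E'
from h import *
s=bot.sense();print(np.array(s['tool_rot']).round(4),s['eef_pos'],s['clock'],s['gripper_width'])
c=camera('wrist');save(c,'f0.png')
cv2.imwrite('pics/f.png',cv2.resize(c['img'],(800,600),interpolation=cv2.INTER_CUBIC)[:,:,::-1])
for n in ['empty_tote_toes','empty_tote_feet','loaded_tote_hooks','loaded_tote_pockets','loaded_tote']:
    print(n,[(np.round(d['xyz']).tolist(),round(d['conf'],2)) for d in mark_of(n,'wrist')])
E
```

```text
[[ 0.0153  0.9999  0.0013]
 [ 0.9999 -0.0153  0.0012]
 [ 0.0012  0.0013 -1.    ]] [429.13044208  -8.46572505 256.51773345] 7.5 0.716650778114418
empty_tote_toes [([432.0, 43.0, 216.0], 0.88), ([546.0, 80.0, 4.0], 0.23)]
empty_tote_feet [([412.0, 134.0, 1.0], 0.81), ([426.0, -47.0, 208.0], 0.68)]
loaded_tote_hooks [([544.0, 92.0, 59.0], 0.91)]
loaded_tote_pockets [([551.0, 39.0, 1.0], 0.57)]
loaded_tote [([543.0, 36.0, 2.0], 0.57)]
```

View pics/f.png

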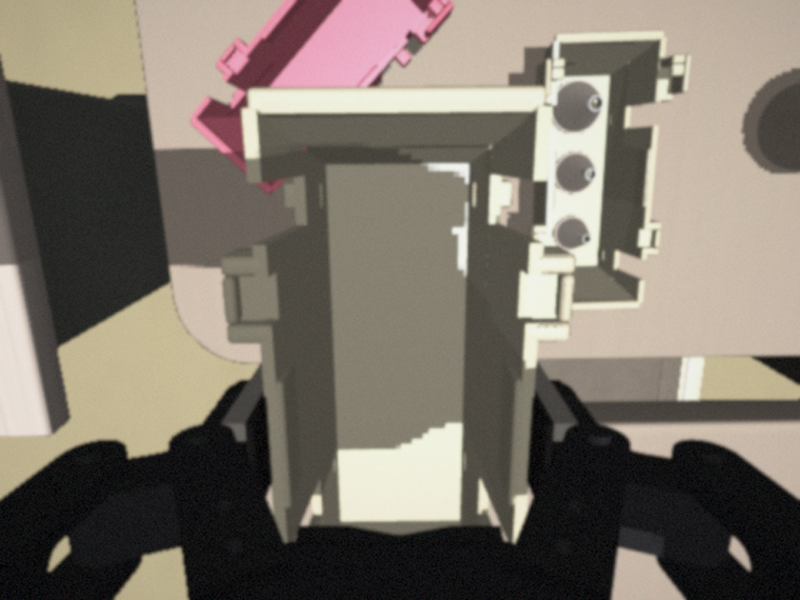

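The view shows the loaded tote (upper right, rim corners near (553,35), (662,35) and (640,305)) and the held tote's rim end at row ~88. I'll enlarge the key corners.

```bash
python3 - <<'E'
from h import *
g=cv2.imread('pics/f0.png')
t=lambda u,v:cv2.resize(g[v:v+75,u:u+100],(400,300),interpolation=cv2.INTER_CUBIC)
cv2.imwrite('pics/g.png',np.vstack([np.hstack([t(383,15),t(383,150)]),np.hstack([t(165,55),t(310,55)])]))
E
```

```text
(no output)
```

View pics/g.png

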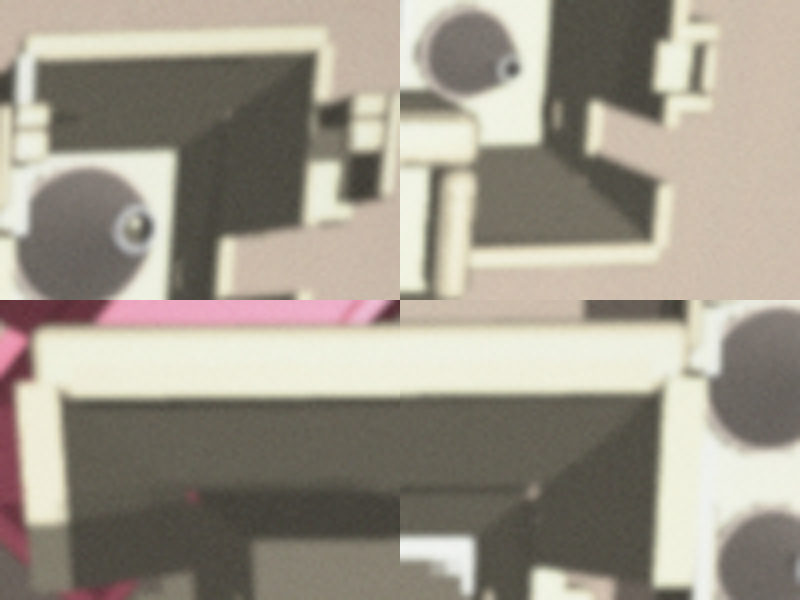

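```bash
cat > m.py <<'E'
from h import *
c=camera('wrist');s=bot.sense();tcp=np.array(s['eef_pos'])
tl=lambda u,v,a:[[u+(x+.5)/4-.5,v+(y+.5)/4-.5] for x,y in a]
L=onplane(c,tl(383,15,[(25,37),(327,28)])+tl(383,150,[(257,258),(70,263)]),60)
print(L.round(1)); 
d=(L[1]-L[0]);print('end yaw',np.degrees(np.arctan2(d[1],d[0])),np.hypot(*d[:2]))
d=(L[2]-L[3]);print('end yaw',np.degrees(np.arctan2(d[1],d[0])))
d=(L[1]-L[2]);print('side yaw',np.degrees(np.arctan2(d[1],d[0])),np.hypot(*d[:2]))
for zr in(11,14):
  H=onplane(c,tl(165,55,[(35,30)])+tl(310,55,[(288,22)]),tcp[2]+zr)
  d=(H[1]-H[0]);print('held',H.round(1),np.degrees(np.arctan2(d[1],d[0])),np.hypot(*d[:2]), (H.mean(0)-tcp).round(1))
print(tcp,np.array(s['tool_rot'])[:,1])
R=cv2.Rodrigues(np.array(c['rvec']))[0];print('cam',(-R.T@np.array(c['tvec']).ravel()).round(1),R[2].round(3))
E
python3 m.py
```

```text
[[517.7 119.4  60. ]
 [576.7 120.5  60. ]
 [579.8 -36.5  60. ]
 [538.3 -37.3  60. ]]
end yaw 1.0141642267395266 58.938257040131354
end yaw 1.055684523836529
side yaw 91.16452957288956 157.03236917066914
held [[401.5  71.3 266.7]
 [460.4  71.3 266.7]] -0.03521534395144093 58.92817092887344 [ 0.9 78.  11. ]
held [[402.3  71.  269.7]
 [459.6  71.  269.7]] -0.03521534395144727 57.358557307305176 [ 0.9 77.7 14. ]
[429.99700549  -6.72670884 255.74591264] [ 9.99941284e-01 -1.08271325e-02 -4.49672352e-04]
cam [431.4  59.5 379.4] [-0.003 -0.261 -0.965]
```

```bash
python3 - <<'E'
from h import *
s0=bot.sense();c=camera('wrist');s=bot.sense();save(c,'h0.png')
print(s0['eef_pos'],s['eef_pos'],np.array(s['tool_rot'])[:,1])
a=cv2.imread('pics/f0.png',0).astype(np.float32);b=cv2.imread('pics/h0.png',0).astype(np.float32)
for n,(u,v,w,h) in dict(Ltop=(400,18,85,55),Lbot=(425,160,55,60),Lmid=(440,80,40,70),held=(170,58,200,25)).items():
    A=a[v:v+h,u:u+w];
    r=cv2.matchTemplate(cv2.resize(b[v-8:v+h+8,u-8:u+w+8],None,fx=8,fy=8,interpolation=3),cv2.resize(A,None,fx=8,fy=8,interpolation=3),cv2.TM_CCOEFF_NORMED)
    i=np.unravel_index(r.argmax(),r.shape);print(n,(np.array(i[::-1])/8-8),r.max())
E
```

```text
[429.99700549  -6.72670884 255.74591264] [429.91031977  -6.87620178 255.75357685] [ 9.99938345e-01 -1.10933158e-02 -4.95052769e-04]
Ltop [0. 3.] 0.9932734
Lbot [-1.  3.] 0.99146205
Lmid [0. 3.] 0.9966052
held [1. 0.] 0.9962823
```

```bash
sed -e "s/\]),60)/]),60)/" -e "s/+tl(383,150/+tl(383,150/" -e "s/^L=onplane(c,\(.*\),60)/L=onplane(c,np.array(\1)+[-.3,2.8],60)/" m.py > m2.py; python3 m2.py; python3 - <<'E'
from h import *
for k in range(3):
 for cam in('top','scene','wrist'):
  camera(cam)
  for n in ['loaded_tote_hooks','loaded_tote_pockets','loaded_tote']:
    D=[d for d in mark_of(n,cam) if abs(np.array(d['xyz'])[0]-548)<15 and d['conf']>.4]
    if D: print(cam,n,np.round(D[0]['xyz'],1))
E
```

```text
[[517.4 117.1  60. ]
 [576.4 118.2  60. ]
 [579.6 -39.4  60. ]
 [537.9 -40.2  60. ]]
end yaw 0.9900623774189007 59.028151271012625
end yaw 1.0369891201224148
side yaw 91.13715795224104 157.5995354823219
held [[401.3  71.1 266.8]
 [460.2  71.  266.8]] -0.06148444199131757 58.898424419342156 [ 0.9 78.  11. ]
held [[402.1  70.8 269.8]
 [459.4  70.7 269.8]] -0.061484441991307655 57.328807194896164 [ 0.9 77.7 14. ]
[429.84904921  -6.99152161 255.75668556] [ 9.99935825e-01 -1.13191797e-02 -4.70963706e-04]
cam [431.2  59.3 379.3] [-0.003 -0.261 -0.965]
top loaded_tote_hooks [548.4  91.5  60.5]
top loaded_tote_pockets [545.4   1.7  54.4]
top loaded_tote [547.2  39.1   2.4]
scene loaded_tote_pockets [548.2   1.5  54.5]
wrist loaded_tote_hooks [549.2  91.9  61.3]
wrist loaded_tote_pockets [547.9   6.4  55.9]
wrist loaded_tote [548.   36.9   1.2]
top loaded_tote_hooks [547.5  91.8  63. ]
top loaded_tote_pockets [546.5   3.2  55.6]
top loaded_tote [548.8  41.9   2.9]
scene loaded_tote_pockets [547.4   6.   53.4]
scene loaded_tote [551.2  37.3   0.8]
wrist loaded_tote_hooks [549.5  92.2  62.5]
wrist loaded_tote_pockets [549.7   3.9  54.5]
wrist loaded_tote [544.1  39.6   1.3]
top loaded_tote_hooks [547.1  94.8  63.5]
top loaded_tote_pockets [544.4   7.9  51.9]
top loaded_tote [547.6  38.6   1.3]
scene loaded_tote_pockets [5.486e+02 4.000e-01 5.400e+01]
scene loaded_tote [550.6  35.8   1. ]
wrist loaded_tote_hooks [548.5  92.4  59.6]
wrist loaded_tote_pockets [546.9   5.8  55.5]
wrist loaded_tote [548.5  38.3   3.4]
```

Request:
{"method": "send_rows", "body": {"steps": [{"offset":[0.035,0.012,0],"twist":0.4},{"offset":[0.075,0.026,0],"twist":0.8},{"offset":[0.105,0.036,0],"twist":1.3},{"offset":[0.118,0.04,0],"twist":1.3},{"offset":[0.118,0.04,-0.03],"twist":1.3},{"offset":[0.118,0.04,-0.07],"twist":1.3},{"offset":[0.118,0.04,-0.11],"twist":1.3},{"offset":[0.118,0.04,-0.126],"twist":1.3}]}}

```text
clock: 10.42
eef_pos: [544.5, 32.7, 125.0]
tool_rot: [[-0.011, 1.0, -0.008], [1.0, 0.011, -0.001], [-0.001, -0.008, -1.0]]
force: [-1.6, -0.7, -3.5]
gripper_width: 0.711
grip_force: 67.5
```

Request:
{"method": "send_rows", "body": {"steps": [{"offset":[0,0,0],"twist":0},{"offset":[0,0,0],"twist":0},{"offset":[0,0,0],"twist":0},{"offset":[0,0,0],"twist":0}]}}

```text
clock: 10.75
eef_pos: [549.2, 32.7, 131.9]
tool_rot: [[-0.011, 1.0, 0.004], [1.0, 0.011, 0.001], [0.001, 0.004, -1.0]]
force: [0.6, -0.2, -2.3]
gripper_width: 0.72
grip_force: 67.5
```

```bash
python3 - <<'E'
from h import *
c=camera('wrist');b=camera('scene');s=bot.sense()
print(s['eef_pos'],s['clock'],np.array(s['tool_rot'])[:,1],s['force'])
A=cv2.resize(c['img'],(800,600))[:360]
B=cv2.resize(b['img'][215:335,300:420],(400,400),interpolation=2)
t=b['img']
save(c,'i0.png')
C=cv2.resize(A,(400,180))
cv2.imwrite('pics/i.png',np.hstack([cv2.resize(c['img'],(400,300)),cv2.resize(b['img'][215:335,295:455],(400,300),interpolation=2)])[:,:,::-1])
E
```

```text
[548.79910346  32.84054328 131.73042335] 10.85 [0.99993771 0.01067077 0.00327186] [ 0.12241016  0.16691516 -3.72095475]
```

View pics/i.png

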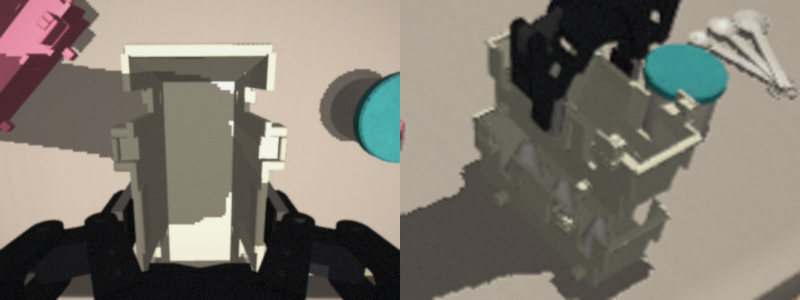

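The held tote is aligned above the loaded one, tub clear to the right (wrist picture ~(370,115)). Lowering gently.

Request:
{"method": "send_rows", "body": {"steps": [{"offset":[0,0,-0.003],"twist":0},{"offset":[0,0,-0.006],"twist":0},{"offset":[0,0,-0.009],"twist":0},{"offset":[0,0,-0.012],"twist":0},{"offset":[0,0,-0.014],"twist":0},{"offset":[0,0,-0.016],"twist":0},{"offset":[0,0,-0.018],"twist":0},{"offset":[0,0,-0.018],"twist":0}]}}

```text
clock: 11.52
eef_pos: [547.4, 32.6, 111.5]
tool_rot: [[-0.011, 1.0, -0.001], [1.0, 0.011, -0.0], [-0.0, -0.001, -1.0]]
force: [-0.5, 0.7, -2.6]
gripper_width: 0.718
grip_force: 67.5
```

Request:
{"method": "send_rows", "body": {"steps": [{"offset":[0,0,0],"twist":0},{"offset":[0,0,0],"twist":0},{"offset":[0,0,0],"twist":0},{"offset":[0,0,0],"twist":0},{"offset":[0,0,0],"twist":0},{"offset":[0,0,0],"twist":0},{"offset":[0,0,0],"twist":0},{"offset":[0,0,0],"twist":0}]}}

```text
clock: 12.18
eef_pos: [547.7, 32.7, 112.0]
tool_rot: [[-0.011, 1.0, 0.0], [1.0, 0.011, 0.0], [-0.0, 0.0, -1.0]]
force: [-0.8, 0.1, -3.5]
gripper_width: 0.715
grip_force: 67.5
```

Request:
{"method": "send_rows", "body": {"steps": [{"offset":[0,0,-0.0005],"twist":0},{"offset":[0,0,-0.001],"twist":0},{"offset":[0,0,-0.0015],"twist":0},{"offset":[0,0,-0.002],"twist":0},{"offset":[0,0,-0.002],"twist":0},{"offset":[0,0,-0.002],"twist":0}]}}

```text
clock: 12.68
eef_pos: [547.7, 32.6, 109.9]
tool_rot: [[-0.011, 1.0, -0.0], [1.0, 0.011, -0.0], [-0.0, -0.0, -1.0]]
force: [-0.3, 0.0, -3.0]
gripper_width: 0.715
grip_force: 67.5
```

Request:
{"method": "send_rows", "body": {"steps": [{"offset":[0,0.0003,-0.0005],"twist":0},{"offset":[0,0.0003,-0.001],"twist":0},{"offset":[0,0.0003,-0.0015],"twist":0},{"offset":[0,0.0003,-0.002],"twist":0},{"offset":[0,0.0003,-0.002],"twist":0}]}}

```text
clock: 13.1
eef_pos: [547.8, 33.0, 108.2]
tool_rot: [[-0.011, 1.0, 0.0], [1.0, 0.011, 0.0], [0.0, 0.0, -1.0]]
force: [-0.5, 0.4, -1.1]
gripper_width: 0.716
grip_force: 68.2
```

Request:
{"method": "send_rows", "body": {"steps": [{"offset":[0,0,-0.0005],"twist":0},{"offset":[0,0,-0.001],"twist":0},{"offset":[0,0,-0.001],"twist":0},{"offset":[0,0,-0.001],"twist":0}]}}

```text
clock: 13.43
eef_pos: [548.0, 33.1, 107.9]
tool_rot: [[-0.011, 1.0, 0.001], [1.0, 0.011, 0.001], [0.001, 0.001, -1.0]]
force: [-1.9, 0.5, 7.6]
gripper_width: 0.714
grip_force: 69.0
```

Request:
{"method": "send_rows", "body": {"steps": [{"offset":[0,0,-0.0005],"twist":0},{"offset":[0,0,-0.001],"twist":0},{"offset":[0,0,-0.001],"twist":0},{"offset":[0,0,-0.001],"twist":0}]}}

```text
clock: 13.77
eef_pos: [548.1, 33.3, 107.7]
tool_rot: [[-0.011, 1.0, 0.001], [1.0, 0.011, 0.001], [0.001, 0.001, -1.0]]
force: [-5.0, 0.6, 13.1]
gripper_width: 0.72
grip_force: 69.8
```

```bash
python3 - <<'E'
from h import *
s=bot.sense();print(s['torque'],s['force'],np.array(s['tool_rot']).round(4)[2])
E
```

```text
[-0.32138707  1.26129899 -0.09245255] [-4.95791843  0.5885671  13.10142047] [ 1.e-03  6.e-04 -1.e+00]
```

Request:
{"method": "send_rows", "body": {"steps": [{"offset":[0,0,-0.0005],"twist":0},{"offset":[0,0,-0.001],"twist":0},{"offset":[0,0,-0.001],"twist":0},{"offset":[0,0,-0.001],"twist":0}]}}

```text
clock: 14.1
eef_pos: [548.2, 33.8, 107.1]
tool_rot: [[-0.011, 1.0, 0.001], [1.0, 0.011, 0.002], [0.002, 0.001, -1.0]]
force: [-5.1, 2.2, 16.3]
gripper_width: 0.717
grip_force: 70.1
```

```bash
python3 - <<'E'
from h import *
s=bot.sense();print(s['torque'],s['force'],np.array(s['tool_rot']).round(4)[2])
c=camera('wrist');save(c,'j0.png')
a=cv2.imread('pics/i0.png',0).astype(np.float32);b=cv2.imread('pics/j0.png',0).astype(np.float32)
for n,(u,v,w,h) in dict(farL=(172,60,80,25),farR=(300,60,80,25),hookL=(150,170,45,50),hookR=(365,170,45,50)).items():
    A=a[v:v+h,u:u+w]
    r=cv2.matchTemplate(cv2.resize(b[v-8:v+h+8,u-8:u+w+8],None,fx=4,fy=4,interpolation=2),cv2.resize(A,None,fx=4,fy=4,interpolation=2),cv2.TM_CCOEFF_NORMED)
    i=np.unravel_index(r.argmax(),r.shape);print(n,(np.array(i[::-1])/4-8),r.max())
E
```

```text
[-0.14718301  1.42753297 -0.21815613] [-5.05618568  2.21838614 16.2869796 ] [ 0.0019  0.001  -1.    ]
farL [ 1.75 -0.25] 0.9968387
farR [-0.5  0. ] 0.99104744
hookL [ 0.75 -1.  ] 0.9891614
hookR [-0.25 -0.25] 0.84251213
```

Request:
{"method": "send_rows", "body": {"steps": [{"offset":[-0.0003,-0.0005,-0.0005],"twist":0},{"offset":[-0.0003,-0.0005,-0.001],"twist":0},{"offset":[-0.0003,-0.0005,-0.0015],"twist":0},{"offset":[-0.0003,-0.0005,-0.002],"twist":0},{"offset":[-0.0003,-0.0005,-0.002],"twist":0},{"offset":[-0.0003,-0.0005,-0.002],"twist":0}]}}

```text
clock: 14.65
eef_pos: [548.3, 35.0, 105.9]
tool_rot: [[-0.012, 1.0, 0.002], [1.0, 0.012, 0.004], [0.004, 0.002, -1.0]]
force: [-6.2, 5.8, 23.0]
gripper_width: 0.721
grip_force: 71.4
```

```bash
cat > k.py <<'E'
from h import *
s=bot.sense();print(np.round(s['torque'],2),np.round(s['force'],1),np.array(s['tool_rot']).round(4)[2],s['clock'])
c=camera('wrist');save(c,'j0.png')
a=cv2.imread('pics/i0.png',0).astype(np.float32);b=cv2.imread('pics/j0.png',0).astype(np.float32)
for n,(u,v,w,h) in dict(farL=(172,60,80,25),farR=(300,60,80,25),hookL=(150,170,45,50),hookR=(365,170,45,50)).items():
    A=a[v:v+h,u:u+w]
    r=cv2.matchTemplate(cv2.resize(b[v-8:v+h+8,u-8:u+w+8],None,fx=4,fy=4,interpolation=2),cv2.resize(A,None,fx=4,fy=4,interpolation=2),cv2.TM_CCOEFF_NORMED)
    i=np.unravel_index(r.argmax(),r.shape);print(n,(np.array(i[::-1])/4-8),round(float(r.max()),3))
for cam in('scene','top'):
  camera(cam)
  for n in ['empty_tote_toes','empty_tote_feet','loaded_tote_hooks','loaded_tote_pockets']:
    D=[d for d in mark_of(n,cam) if abs(d['xyz'][0]-548)<15 and abs(d['xyz'][1]-40)<80]
    print(cam,n,[np.round(d['xyz'],1).tolist() for d in D])
E
python3 k.py
```

```text
[ 0.55  1.7  -0.12] [-6.2  5.8 23. ] [ 0.0039  0.0017 -1.    ] 14.65
farL [ 4.   -0.25] 0.992
farR [-1.    0.25] 0.993
hookL [ 1.75 -2.25] 0.983
hookR [-1.   -0.75] 0.86
scene empty_tote_toes [[548.2, 85.6, 62.5]]
scene empty_tote_feet [[548.4, -5.0, 60.3]]
scene loaded_tote_hooks [[542.4, 94.5, 59.9]]
scene loaded_tote_pockets [[547.3, 1.8, 55.4]]
top empty_tote_toes [[544.0, 83.7, 63.2]]
top empty_tote_feet [[546.4, -6.9, 60.4], [546.6, 5.4, 54.6]]
top loaded_tote_hooks []
top loaded_tote_pockets [[547.5, 5.7, 52.6]]
```

The tote has pivoted in the grip to about 2.4° toe-down, so the toes are near the landings. Now sliding them under the hooks.

Request:
{"method": "send_rows", "body": {"steps": [{"offset":[0,0.0008,0.0008],"twist":0},{"offset":[0,0.0016,0.0008],"twist":0},{"offset":[0,0.0024,0.0008],"twist":0},{"offset":[0,0.0032,0.0008],"twist":0},{"offset":[0,0.004,0.0008],"twist":0},{"offset":[0,0.004,0.0008],"twist":0}]}}

```text
clock: 15.7
eef_pos: [548.3, 35.4, 105.9]
tool_rot: [[-0.011, 1.0, 0.002], [1.0, 0.011, -0.001], [-0.001, 0.002, -1.0]]
force: [-3.8, -1.9, 15.1]
gripper_width: 0.717
grip_force: 70.2
```

```bash
python3 k.py
```

```text
[-1.06  1.11  0.12] [-3.8 -1.9 15.1] [-7.0e-04  1.8e-03 -1.0e+00] 15.7
farL [4. 0.] 0.993
farR [-1.25  0.5 ] 0.989
hookL [ 1.75 -2.  ] 0.984
hookR [-1.25 -0.75] 0.878
scene empty_tote_toes [[547.1, 85.6, 62.8]]
scene empty_tote_feet [[547.7, -3.0, 6.4], [548.5, -4.1, 62.3]]
scene loaded_tote_hooks [[544.8, 93.9, 57.3]]
scene loaded_tote_pockets [[547.9, 3.0, 51.5]]
top empty_tote_toes [[546.7, 86.2, 63.0]]
top empty_tote_feet [[547.3, -6.0, 61.0], [547.2, 3.1, 57.5]]
top loaded_tote_hooks [[547.3, 90.5, 60.8]]
top loaded_tote_pockets [[546.3, 3.9, 56.2]]
```

Request:
{"method": "send_rows", "body": {"steps": [{"offset":[0,0.0006,0],"twist":0},{"offset":[0,0.0012,0],"twist":0},{"offset":[0,0.0018,0],"twist":0},{"offset":[0,0.0024,0],"twist":0},{"offset":[0,0.003,0],"twist":0},{"offset":[0,0.003,0],"twist":0}]}}

```text
clock: 16.75
eef_pos: [548.3, 35.8, 105.8]
tool_rot: [[-0.009, 1.0, 0.002], [1.0, 0.009, -0.003], [-0.003, 0.002, -1.0]]
force: [-4.4, -7.5, 14.8]
gripper_width: 0.715
grip_force: 70.2
```

```bash
python3 k.py
```

```text
[-2.19  1.04  0.12] [-4.4 -7.5 14.8] [-0.0034  0.002  -1.    ] 16.75
farL [4. 0.] 0.994
farR [-1.25  0.5 ] 0.988
hookL [ 1.75 -2.  ] 0.985
hookR [-1.25 -0.5 ] 0.884
scene empty_tote_toes [[546.9, 85.9, 60.7]]
scene empty_tote_feet [[546.2, -2.9, 61.0]]
scene loaded_tote_hooks [[548.1, 92.4, 59.5]]
scene loaded_tote_pockets [[549.9, 1.4, 52.3]]
top empty_tote_toes [[547.4, 84.9, 59.8], [545.7, 5.1, 54.2]]
top empty_tote_feet [[545.9, -6.4, 60.7], [548.1, 37.7, 3.2]]
top loaded_tote_hooks [[546.4, 91.5, 62.6]]
top loaded_tote_pockets [[547.5, 4.6, 56.5]]
```

Request:
{"method": "send_rows", "body": {"steps": [{"offset":[0,0,0.0005],"twist":0},{"offset":[0,0,0.001],"twist":0},{"offset":[0,0,0.001],"twist":0},{"offset":[0,0,0.001],"twist":0}]}}

```text
clock: 17.63
eef_pos: [548.5, 37.3, 105.9]
tool_rot: [[-0.009, 1.0, 0.003], [1.0, 0.009, -0.002], [-0.002, 0.003, -1.0]]
force: [-1.1, -5.1, 7.8]
gripper_width: 0.713
grip_force: 69.2
```

Request:
{"method": "send_rows", "body": {"steps": [{"offset":[-0.0004,0,0.0004],"twist":0},{"offset":[-0.0004,0,0.0006],"twist":0},{"offset":[-0.0004,0,0.0006],"twist":0},{"offset":[-0.0004,0,0.0006],"twist":0}]}}

```text
clock: 17.97
eef_pos: [548.0, 38.9, 105.9]
tool_rot: [[-0.011, 1.0, 0.002], [1.0, 0.011, -0.001], [-0.001, 0.002, -1.0]]
force: [0.1, -3.6, 6.0]
gripper_width: 0.719
grip_force: 69.1
```

```bash
python3 k.py
```

```text
[-1.43 -0.42  0.03] [ 0.1 -3.6  6. ] [-8.0e-04  2.3e-03 -1.0e+00] 17.9667
farL [4. 0.] 0.991
farR [-1.   0.5] 0.992
hookL [ 1.75 -2.  ] 0.984
hookR [-0.75 -0.25] 0.894
scene empty_tote_toes [[548.9, 93.0, 62.2]]
scene empty_tote_feet [[550.1, -2.8, 58.9], [550.1, 37.3, 58.2]]
scene loaded_tote_hooks [[548.9, 93.7, 59.0], [552.1, 39.1, 0.9]]
scene loaded_tote_pockets [[549.3, 1.5, 51.9]]
top empty_tote_toes [[544.1, 87.7, 58.0]]
top empty_tote_feet [[548.0, 38.8, 1.7], [544.1, -1.4, 59.1]]
top loaded_tote_hooks [[547.6, 90.5, 62.6], [547.7, 88.3, 62.3], [544.8, 4.9, 56.5]]
top loaded_tote_pockets [[547.9, 3.1, 52.6]]
```

It slides freely now. Continuing to the stops.

Request:
{"method": "send_rows", "body": {"steps": [{"offset":[0,0.0005,0],"twist":0},{"offset":[0,0.001,0],"twist":0},{"offset":[0,0.001,0],"twist":0},{"offset":[0,0.001,0],"twist":0}]}}

```text
clock: 18.85
eef_pos: [547.7, 40.0, 105.8]
tool_rot: [[-0.011, 1.0, 0.002], [1.0, 0.011, -0.001], [-0.001, 0.002, -1.0]]
force: [0.2, -4.3, 5.4]
gripper_width: 0.714
grip_force: 69.1
```

Request:
{"method": "send_rows", "body": {"steps": [{"offset":[0,0.0005,0],"twist":0},{"offset":[0,0.001,0],"twist":0},{"offset":[0,0.001,0],"twist":0},{"offset":[0,0.001,0],"twist":0}]}}

```text
clock: 19.18
eef_pos: [547.1, 41.9, 105.3]
tool_rot: [[-0.011, 1.0, 0.0], [1.0, 0.011, 0.0], [0.0, 0.0, -1.0]]
force: [1.6, -2.5, 0.7]
gripper_width: 0.713
grip_force: 68.7
```

```bash
python3 k.py
```

```text
[-0.42 -0.43  0.01] [ 1.6 -2.5  0.7] [ 4.e-04  4.e-04 -1.e+00] 19.1833
farL [ 3.5  -0.25] 0.994
farR [-0.75  0.5 ] 0.994
hookL [ 1.5  -1.75] 0.986
hookR [-0.25  0.  ] 0.882
scene empty_tote_toes [[546.4, 91.6, 62.0]]
scene empty_tote_feet [[545.2, 1.1, 58.8], [543.6, 41.3, 56.0], [546.9, 93.6, 58.9]]
scene loaded_tote_hooks [[545.7, 94.6, 60.8]]
scene loaded_tote_pockets [[550.5, 0.9, 53.9]]
top empty_tote_toes [[545.9, 90.4, 60.7], [541.0, 1.3, 60.4]]
top empty_tote_feet [[546.2, 2.8, 60.9]]
top loaded_tote_hooks [[546.8, 88.8, 61.9]]
top loaded_tote_pockets []
```

Request:
{"method": "send_rows", "body": {"steps": [{"offset":[0,0,-0.0005],"twist":0},{"offset":[0,0,-0.001],"twist":0},{"offset":[0,0,-0.0015],"twist":0},{"offset":[0,0,-0.0015],"twist":0},{"offset":[0,0,-0.0015],"twist":0}]}}

```text
clock: 20.15
eef_pos: [547.3, 41.5, 104.7]
tool_rot: [[-0.01, 1.0, 0.001], [1.0, 0.01, 0.001], [0.001, 0.001, -1.0]]
force: [1.0, -2.3, 7.0]
gripper_width: 0.715
grip_force: 69.4
```

```bash
python3 k.py
```

```text
[ 0.12 -0.25  0.07] [ 1.  -2.3  7. ] [ 6.e-04  7.e-04 -1.e+00] 20.15
farL [2.75 0.  ] 0.996
farR [-0.25  0.5 ] 0.987
hookL [ 1.25 -1.25] 0.988
hookR [0. 0.] 0.879
scene empty_tote_toes [[546.6, 94.4, 62.1]]
scene empty_tote_feet [[548.2, -1.5, 58.8], [549.2, -0.7, 7.4]]
scene loaded_tote_hooks [[547.8, 92.0, 59.0]]
scene loaded_tote_pockets [[549.0, 1.7, 53.7]]
top empty_tote_toes [[546.2, 91.4, 64.8]]
top empty_tote_feet [[544.1, 1.6, 57.2]]
top loaded_tote_hooks [[547.0, 90.8, 62.3]]
top loaded_tote_pockets []
```

The tilt is shrinking as it lowers, so the feet are dropping into the pockets. Continuing down.

Request:
{"method": "send_rows", "body": {"steps": [{"offset":[0,0,-0.0005],"twist":0},{"offset":[0,0,-0.001],"twist":0},{"offset":[0,0,-0.0015],"twist":0},{"offset":[0,0,-0.002],"twist":0},{"offset":[0,0,-0.002],"twist":0},{"offset":[0,0,-0.002],"twist":0}]}}

```text
clock: 21.2
eef_pos: [547.4, 40.6, 103.5]
tool_rot: [[-0.01, 1.0, 0.001], [1.0, 0.01, 0.0], [0.0, 0.001, -1.0]]
force: [-2.2, -3.9, 14.4]
gripper_width: 0.718
grip_force: 70.4
```

```bash
python3 k.py
```

```text
[-0.13  0.44  0.16] [-2.2 -3.9 14.4] [ 3.e-04  8.e-04 -1.e+00] 21.2
farL [1.25 0.25] 0.982
farR [0.75 0.25] 0.99
hookL [ 0.5  -0.25] 0.989
hookR [0.75 1.  ] 0.864
scene empty_tote_toes [[548.3, 91.4, 60.1]]
scene empty_tote_feet [[544.5, -0.0, 57.7]]
scene loaded_tote_hooks [[547.8, 90.3, 58.1], [551.6, 0.3, 3.8]]
scene loaded_tote_pockets [[549.6, 2.0, 57.1]]
top empty_tote_toes [[544.7, 92.2, 59.8]]
top empty_tote_feet [[544.3, 1.3, 51.5]]
top loaded_tote_hooks [[547.2, 92.1, 61.4], [544.4, 2.8, 55.9]]
top loaded_tote_pockets [[546.7, 91.9, 59.7]]
```

Request:
{"method": "send_rows", "body": {"steps": [{"offset":[0,0,-0.0005],"twist":0},{"offset":[0,0,-0.001],"twist":0},{"offset":[0,0,-0.001],"twist":0},{"offset":[0,0,-0.001],"twist":0}]}}

```text
clock: 22.08
eef_pos: [547.4, 40.1, 102.9]
tool_rot: [[-0.01, 1.0, 0.001], [1.0, 0.01, -0.0], [-0.0, 0.001, -1.0]]
force: [-2.5, -6.3, 18.1]
gripper_width: 0.709
grip_force: 71.0
```

```bash
python3 - <<'E'
from h import *
s=bot.sense();print(s['force'],s['clock'])
c=camera('wrist');save(c,'l0.png');b=camera('scene')
cv2.imwrite('pics/l.png',np.hstack([cv2.resize(c['img'],(400,300)),cv2.resize(b['img'][215:335,295:455],(400,300),interpolation=2)])[:,:,::-1])
E
python3 k.py | head -5
```

```text
[-2.5265969  -6.31092251 18.07567327] 22.0833
[-0.52  0.7   0.1 ] [-2.7 -6.3 18.3] [-3.e-04  8.e-04 -1.e+00] 22.1833
farL [0.5 0. ] 0.997
farR [1.5 0.5] 0.994
hookL [0. 0.] 0.991
hookR [1.   1.25] 0.878
```

View pics/l.png

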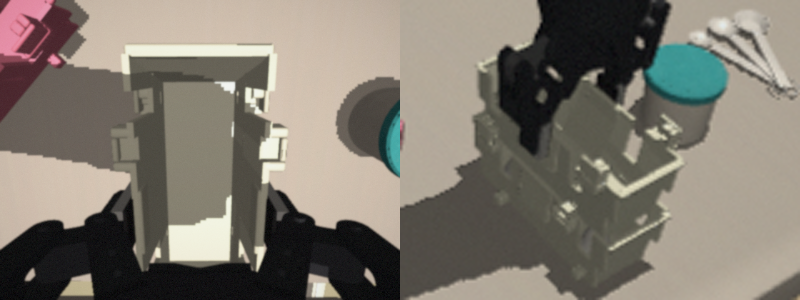

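The totes look stacked and nearly level in both views, with the lower rim visible all round at scene crop (590,240). Easing the load and releasing.

Request:
{"method": "send_rows", "body": {"steps": [{"offset":[0,0,0.0008],"twist":0},{"offset":[0,0,0.0015],"twist":0},{"offset":[0,0,0.0015],"twist":0}]}}

```text
clock: 22.98
eef_pos: [547.3, 40.3, 103.2]
tool_rot: [[-0.01, 1.0, 0.001], [1.0, 0.01, -0.001], [-0.001, 0.001, -1.0]]
force: [1.0, -4.1, 8.2]
gripper_width: 0.714
grip_force: 69.3
```

Request:
{"method": "send_rows", "body": {"gripper": 100, "steps": [{"offset":[0,0,0],"twist":0},{"offset":[0,0,0],"twist":0},{"offset":[0,0,0],"twist":0},{"offset":[0,0,0],"twist":0},{"offset":[0,0,0],"twist":0},{"offset":[0,0,0],"twist":0}]}}

```text
clock: 23.48
eef_pos: [546.7, 41.7, 102.1]
tool_rot: [[-0.011, 1.0, -0.001], [1.0, 0.011, 0.0], [0.0, -0.001, -1.0]]
force: [0.3, -0.2, -0.4]
gripper_width: 0.997
grip_force: 0.0
```

Request:
{"method": "send_rows", "body": {"steps": [{"offset":[0,0,0.005],"twist":0},{"offset":[0,0,0.015],"twist":0},{"offset":[0,0,0.03],"twist":0},{"offset":[0,0,0.05],"twist":0},{"offset":[0,0,0.08],"twist":0},{"offset":[0,0,0.12],"twist":0},{"offset":[0,0,0.15],"twist":0},{"offset":[0,0,0.15],"twist":0}]}}

```text
clock: 24.15
eef_pos: [550.6, 41.3, 259.9]
tool_rot: [[-0.01, 1.0, 0.012], [1.0, 0.01, 0.003], [0.003, 0.012, -1.0]]
force: [1.4, -0.0, -0.9]
gripper_width: 1.0
grip_force: 0.0
```

Request:
{"method": "send_rows", "body": {"steps": [{"offset":[0,-0.02,0.02],"twist":0},{"offset":[0,-0.04,0.04],"twist":0},{"offset":[0,-0.04,0.04],"twist":0},{"offset":[0,-0.04,0.04],"twist":0},{"offset":[0,-0.04,0.04],"twist":0},{"offset":[0,-0.04,0.04],"twist":0},{"offset":[0,-0.04,0.04],"twist":0},{"offset":[0,-0.04,0.04],"twist":0}]}}

```text
clock: 24.82
eef_pos: [546.6, 2.2, 291.6]
tool_rot: [[-0.012, 1.0, -0.002], [1.0, 0.012, -0.0], [-0.0, -0.002, -1.0]]
force: [0.8, -0.3, 0.8]
gripper_width: 1.002
grip_force: 0.0
```

```bash
python3 - <<'E'
from h import *
print(bot.sense()['clock'],bot.sense()['eef_pos'])
R={}
for k in range(4):
 for cam in('top','scene','wrist'):
  c=camera(cam)
  if cam=='wrist': w=c
  if cam=='scene': b=c
  for n,p in dict(empty_tote_toes=92,empty_tote_feet=3,loaded_tote_hooks=92,loaded_tote_pockets=3).items():
    for d in mark_of(n,cam):
      if abs(d['xyz'][0]-548)<12 and abs(d['xyz'][1]-p)<12 and d['xyz'][2]>45: R.setdefault(n,[]).append(d['xyz']);break
for n in R: print(n,len(R[n]),np.mean(R[n],0).round(1),np.std(R[n],0).round(1))
cv2.imwrite('pics/n.png',np.hstack([cv2.resize(w['img'],(400,300)),cv2.resize(b['img'][215:335,295:455],(400,300),interpolation=2)])[:,:,::-1])
E
```

```text
24.8167 [546.62270732   2.22325551 291.58623095]
empty_tote_toes 11 [546.3  92.7  61. ] [1.7 1.3 1.5]
empty_tote_feet 12 [546.6   1.7  56.4] [1.4 1.2 1.3]
loaded_tote_hooks 9 [545.7  92.9  59.4] [1.8 1.4 1.9]
loaded_tote_pockets 8 [547.4   2.6  54.4] [1.6 2.1 1.5]
```

View pics/n.png

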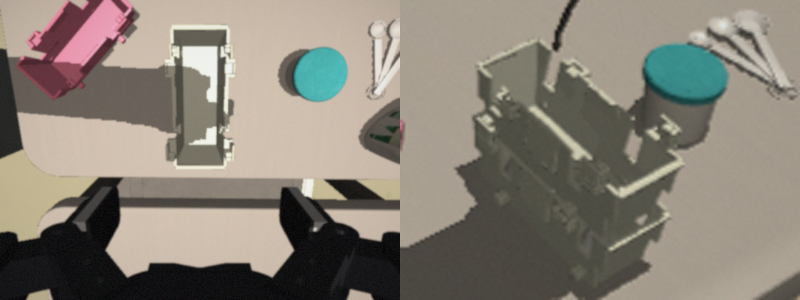

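```bash
python3 -c "
from workcell import bot
print(bot.hand_in())"
```

```text
the job is handed in; nothing more can be done
None
```

The white empty tote is stacked on the loaded tote, turned 180° and released, and the job is handed in (no verdict was returned). The last camera readings put the toes and feet about 2 mm from the hook and pocket points, with the tote close to level.

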